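# Stack the sample cups on the wash station

### The arm

A 6-joint arm with a two-finger parallel gripper is mounted at the origin on the work surface. World frame = base frame: x ahead of the robot, y to its left, z up, the work surface at z = 0. Lengths are in mm, angles in rad, forces in N, time in s.
With the tool pointing down it reaches from about 350 to 775 mm from the base axis. Payload 7.3 kg.
Tool frame: the origin (TCP) lies midway between the tips of the shut fingers; the grasp point (between the pads) lies behind it (arm.grip_depth is the z of the grasp point in the tool frame, in mm); z points along the fingers, y is the direction in which the jaws open and shut (so a half turn about z gives the same grasp; the last joint's range is limited). The gripper opens to 92 mm and grips with 3 to 60 N. Pads are 19 mm wide; open, the fingers measure 130 mm over their backs; the gripper's body (75 mm by 190 mm) begins 47 mm behind the grasp point.
Start: joints at [-1.254, 0.342, 1.524, -0, 1.275, -0.146], TCP at [234.413, -469.782, 226.741] pointing down, gripper open.
Joint ranges: [-2.53, 2.53], [-0.77, 2.02], [0.04, 2.7], [-1, 4.14], [0.28, 2.66], [-3.11, 3.11]. Speed limits (rad/s): [2.57, 2.57, 3.14, 3.14, 3.14, 3.14].

### API

Orientations are given as a unit quaternion [x, y, z, w].
In Python, from station import arm, effector, solve_ik, eyes, order gives the robot as it stands. The module is installed in compiled form; this text tells all that it offers. Calls block until the motion is done:
- arm.move_ptp(position, orientation): joint-space move of the TCP to a pose.
- arm.move_l(position, max_speed=150, rotation=None, max_force=None): straight line of the TCP; rotation=None keeps the orientation; max_speed is the mean speed in mm/s. With max_force (N) it stops when the force on the tool has changed by that much, and returns True; else False.
- arm.set_joints(angles): joint-space move.
- effector.command_gripper(opening, f_grip=None): opening from 0.0 (shut) to 1.0 (fully open); f_grip is the grip in N (None keeps the last); returns when the fingers have stopped.
- arm.dwell(seconds).
- solve_ik(position, orientation): joint angles nearest the present ones, or None.
- arm.get_obs(): the state.
- eyes.get_image(name): name is "side" or "top" or "wrist"; returns (picture, depth): 420x560x3 uint8, red, green, blue; 420x560 float32, mm along the optical axis (not along the pixel's ray), 0 where there is no reading.
- eyes.get_calibration(name): a dict with "fx", "fy", "cx", "cy" (pixels), "world_to_cam" (4x4, takes a point from world to camera coordinates); the wrist camera has in their place "T_tool_cam" (4x4, takes a point from camera to tool coordinates, whose origin is the TCP and whose axes are the flange's). Camera axes: x right, y down, z forward; pixel columns grow to the right and rows downward; lengths in mm; the calibration is good to about 2 mm. A picture is of the moment at which its call begins: read the wrist's pose just before it. get_calibration takes no time and is no camera call.
A pose or a line that the arm cannot do raises arm.Unreachable and nothing moves.
- order.finish_job(): hands the job in, once; it reports no verdict.
The state is a dict: "time": time; "qpos": joint angles; "joint_vel": joint speeds; "joint_efforts": joint torques, N m; "tool_pos": TCP position; "tool_rot": TCP orientation; "contact_force": force on the tool from outside, world axes, zero at the start; "ft_torque": the same for the moment, N m; "gripper_width": opening from 0.0 (shut) to 1.0 (fully open).
Only numpy, scipy, OpenCV 4.12 (cv2) and the standard library are available. Lean on these libraries where they do the work, as an engineer would, in place of code of your own. Each camera call takes 0.05 s, during which the arm holds its last target. There are 200 camera calls.

### The job

Pull the wash station's red valve knob all the way out, then stack every sample cup on the bench upright in the receiver of its own colour, yellow in yellow and blue in blue, one nested in the next. Press each one down lightly until it clicks into place, leaving a gap of about 6 mm between the collars, never so hard that it wedges. When all the cups are stacked, push the knob fully home again, let go, and leave the jar standing where it is.

Things in the scene. Friction and masses are not known exactly. Their poses are not given: they have to be found in the camera images.
- yellow_cup1: Yellow tapered stackable plastic cup, 80 mm tall, 100 g, upright on the bench at first; origin at the centre of its underside, z up its axis. Foot conical, 37 mm across (30 mm at the bench), wall widening upward; its top 22 mm is an upright collar 69 mm across: grip it there, from above. How cups nest: see the seats. May be absent.
- yellow_cup2: Yellow tapered stackable plastic cup, 80 mm tall, 100 g, upright on the bench at first; origin at the centre of its underside, z up its axis. Foot conical, 37 mm across (30 mm at the bench), wall widening upward; its top 22 mm is an upright collar 69 mm across: grip it there, from above. How cups nest: see the seats. May be absent.
- yellow_cup3: Yellow tapered stackable plastic cup, 80 mm tall, 100 g, upright on the bench at first; origin at the centre of its underside, z up its axis. Foot conical, 37 mm across (30 mm at the bench), wall widening upward; its top 22 mm is an upright collar 69 mm across: grip it there, from above. How cups nest: see the seats. May be absent.
- blue_cup1: Blue tapered stackable plastic cup, 80 mm tall, 100 g, upright on the bench at first; origin at the centre of its underside, z up its axis. Foot conical, 37 mm across (30 mm at the bench), wall widening upward; its top 22 mm is an upright collar 69 mm across: grip it there, from above. How cups nest: see the seats. May be absent.
- blue_cup2: Blue tapered stackable plastic cup, 80 mm tall, 100 g, upright on the bench at first; origin at the centre of its underside, z up its axis. Foot conical, 37 mm across (30 mm at the bench), wall widening upward; its top 22 mm is an upright collar 69 mm across: grip it there, from above. How cups nest: see the seats. May be absent.
- yellow_seat: yellow receiver: a fixed upright steel cup of the cups' shape and size (80 mm tall), yellow band round its collar, at the station's +y side (72 mm). Origin at the centre of its underside, 12 mm above the bench, x along the station's x. How cups nest, in it or in each other: lowered loosely, a cup stops on three sprung inner beads, its origin about 39 mm above that of the one below;
- blue_seat: blue receiver: like yellow_seat, blue band, 72 mm to the station's -y side. (How cups nest, continued:) a light straight push (5 to 8 N) makes it click down to 28.6 mm above the origin below: seated, collars about 6 mm apart, firm to 10 N; pushed with 25 to 40 N it is forced on down until the collars touch (22 mm): wedged, even if it springs back.
- station: cup wash station, fixed to the bench: steel plate 200 x 225 mm and 12 mm thick, origin on the bench under the middle between the two receivers; x points away from the knob side. A grey valve block (50 x 80 mm, top 85 mm above the bench, centre 70 mm from the origin along -x) carries the knob, which sticks out of it to -x.
- knob (a joint): travel of the red valve knob (m): 0 fully home, 0.040 fully out. It slides along the station's -x and snaps towards the nearer end (over-centre detent, peak about 8 to 10 N in between).
- knob_grip (a point): middle of the red valve knob, a level cylinder 30 mm across and 28 mm long along the station's x, 60 mm above the bench; pinch it across the station's y from above. It moves with the knob.
- jar: bystander: reagent jar 58 mm across, 75 mm tall, red cap, standing among the cups; origin at the centre of its underside

How it is judged (in metres and radians):
On the way, in this order (a step that is already met when the one before it is completed fails the run):
1. the valve knob is pulled fully out (value of joint knob above 0.035 m), for 0.2 s.
2. with the knob out, every cup is nested and clicked down, upright, in the stack of its colour (((horizontal distance between yellow_cup1 and yellow_seat below 0.006 m and z of yellow_cup1 in the frame of yellow_seat between 0.0265 and 0.0315 m) or (horizontal distance between yellow_cup1 and yellow_cup2 below 0.006 m and z of yellow_cup1 in the frame of yellow_cup2 between 0.0265 and 0.0315 m) or (horizontal distance between yellow_cup1 and yellow_cup3 below 0.006 m and z of yellow_cup1 in the frame of yellow_cup3 between 0.0265 and 0.0315 m)) and horizontal distance between each of yellow_cup1, yellow_cup2, yellow_cup3 and yellow_seat below 0.012 m and angle between each of yellow_cup1, yellow_cup2, yellow_cup3, blue_cup1, blue_cup2's own z axis and vertical below 0.12 rad and linear speed of each of yellow_cup1, yellow_cup2, yellow_cup3, blue_cup1, blue_cup2 below 0.03 m/s and ((horizontal distance between yellow_cup2 and yellow_seat below 0.006 m and z of yellow_cup2 in the frame of yellow_seat between 0.0265 and 0.0315 m) or (horizontal distance between yellow_cup2 and yellow_cup1 below 0.006 m and z of yellow_cup2 in the frame of yellow_cup1 between 0.0265 and 0.0315 m) or (horizontal distance between yellow_cup2 and yellow_cup3 below 0.006 m and z of yellow_cup2 in the frame of yellow_cup3 between 0.0265 and 0.0315 m)) and ((horizontal distance between yellow_cup3 and yellow_seat below 0.006 m and z of yellow_cup3 in the frame of yellow_seat between 0.0265 and 0.0315 m) or (horizontal distance between yellow_cup3 and yellow_cup1 below 0.006 m and z of yellow_cup3 in the frame of yellow_cup1 between 0.0265 and 0.0315 m) or (horizontal distance between yellow_cup3 and yellow_cup2 below 0.006 m and z of yellow_cup3 in the frame of yellow_cup2 between 0.0265 and 0.0315 m)) and ((horizontal distance between blue_cup1 and blue_seat below 0.006 m and z of blue_cup1 in the frame of blue_seat between 0.0265 and 0.0315 m) or (horizontal distance between blue_cup1 and blue_cup2 below 0.006 m and z of blue_cup1 in the frame of blue_cup2 between 0.0265 and 0.0315 m)) and horizontal distance between each of blue_cup1, blue_cup2 and blue_seat below 0.012 m and ((horizontal distance between blue_cup2 and blue_seat below 0.006 m and z of blue_cup2 in the frame of blue_seat between 0.0265 and 0.0315 m) or (horizontal distance between blue_cup2 and blue_cup1 below 0.006 m and z of blue_cup2 in the frame of blue_cup1 between 0.0265 and 0.0315 m)) and value of joint knob above 0.035 m), for 0.2 s.
At the end, for the whole second after the job is handed in: Every present cup is upright (within 0.12 rad), at rest, and within 12 mm of the axis of its own colour's receiver, its origin 26.5 to 31.5 mm above and within 6 mm sideways of that of the receiver or a cup of its colour; the knob is within 4 mm of fully home (((horizontal distance between yellow_cup1 and yellow_seat below 0.006 m and z of yellow_cup1 in the frame of yellow_seat between 0.0265 and 0.0315 m) or (horizontal distance between yellow_cup1 and yellow_cup2 below 0.006 m and z of yellow_cup1 in the frame of yellow_cup2 between 0.0265 and 0.0315 m) or (horizontal distance between yellow_cup1 and yellow_cup3 below 0.006 m and z of yellow_cup1 in the frame of yellow_cup3 between 0.0265 and 0.0315 m)) and horizontal distance between each of yellow_cup1, yellow_cup2, yellow_cup3 and yellow_seat below 0.012 m and angle between each of yellow_cup1, yellow_cup2, yellow_cup3, blue_cup1, blue_cup2's own z axis and vertical below 0.12 rad and linear speed of each of yellow_cup1, yellow_cup2, yellow_cup3, blue_cup1, blue_cup2 below 0.03 m/s and ((horizontal distance between yellow_cup2 and yellow_seat below 0.006 m and z of yellow_cup2 in the frame of yellow_seat between 0.0265 and 0.0315 m) or (horizontal distance between yellow_cup2 and yellow_cup1 below 0.006 m and z of yellow_cup2 in the frame of yellow_cup1 between 0.0265 and 0.0315 m) or (horizontal distance between yellow_cup2 and yellow_cup3 below 0.006 m and z of yellow_cup2 in the frame of yellow_cup3 between 0.0265 and 0.0315 m)) and ((horizontal distance between yellow_cup3 and yellow_seat below 0.006 m and z of yellow_cup3 in the frame of yellow_seat between 0.0265 and 0.0315 m) or (horizontal distance between yellow_cup3 and yellow_cup1 below 0.006 m and z of yellow_cup3 in the frame of yellow_cup1 between 0.0265 and 0.0315 m) or (horizontal distance between yellow_cup3 and yellow_cup2 below 0.006 m and z of yellow_cup3 in the frame of yellow_cup2 between 0.0265 and 0.0315 m)) and ((horizontal distance between blue_cup1 and blue_seat below 0.006 m and z of blue_cup1 in the frame of blue_seat between 0.0265 and 0.0315 m) or (horizontal distance between blue_cup1 and blue_cup2 below 0.006 m and z of blue_cup1 in the frame of blue_cup2 between 0.0265 and 0.0315 m)) and horizontal distance between each of blue_cup1, blue_cup2 and blue_seat below 0.012 m and ((horizontal distance between blue_cup2 and blue_seat below 0.006 m and z of blue_cup2 in the frame of blue_seat between 0.0265 and 0.0315 m) or (horizontal distance between blue_cup2 and blue_cup1 below 0.006 m and z of blue_cup2 in the frame of blue_cup1 between 0.0265 and 0.0315 m)) and value of joint knob below 0.004 m); the robot touches nothing.
It fails at once if a cup is wedged: forced to less than 24.8 mm above the cup or receiver it nests in (distance between any of yellow_cup2, yellow_cup3, blue_cup1, blue_cup2 and yellow_cup1 below 0.0248 m or distance between any of yellow_cup3, blue_cup1, blue_cup2 and yellow_cup2 below 0.0248 m or distance between any of blue_cup1, blue_cup2 and yellow_cup3 below 0.0248 m or distance between blue_cup2 and blue_cup1 below 0.0248 m or distance between any of yellow_cup1, yellow_cup2, yellow_cup3, blue_cup1, blue_cup2 and yellow_seat below 0.0248 m or distance between any of yellow_cup1, yellow_cup2, yellow_cup3, blue_cup1, blue_cup2 and blue_seat below 0.0248 m).
It fails at once if the jar is moved by more than 40 mm or tipped (distance of jar from where it was at the start of the episode above 0.04 m or angle between jar's own z axis and vertical above 0.5 rad).
Of yellow_cup1, yellow_cup2, yellow_cup3, blue_cup1, blue_cup2 only 4 to 5 are there at a start; the rules pass over those that are not, and their reading is None.
At some moment in a run one of yellow_cup1, yellow_cup2, yellow_cup3, blue_cup1, blue_cup2 may be knocked a few centimetres aside while the robot is not near it.
It also fails if it takes over 208 s, if anything falls off the work surface, if the arm or the gripper's body presses on something with over 40 N, if the wrist force passes 120 N, or if a joint passes its speed limit or range.

## Working session

There is one attempt and no reset: what is moved stays moved. The work goes in short steps, each a Python script; the robot and the scene stay as the last script left them, time stands still between calls to the robot, and variables do not carry over. Pictures are saved under pics/ and viewed, about 12 in all and at most 16, crops included, and the job is handed in when it is done.

```bash
mkdir -p pics
python3 - <<'E'
from station import arm, effector, solve_ik, eyes, order
import cv2, numpy as np
for n in ("top","side"):
    im,d=eyes.get_image(n); cv2.imwrite(f"pics/{n}0.png",im[:,:,::-1]); np.savez(f"{n}0.npz",im=im,d=d)
    c=eyes.get_calibration(n); print(n,c)
print(eyes.get_calibration("wrist"),arm.grip_depth,arm.get_obs())
E
```

```text
top {'fx': 488.5709150211013, 'fy': 488.5709150211013, 'cx': 274.1949121134912, 'cy': 215.2424644067941, 'world_to_cam': array([[-2.99082162e-02, -9.99466163e-01, -1.31486496e-02,
         4.06651471e+01],
       [-9.93394306e-01,  3.11793503e-02, -1.10433692e-01,
         5.08804254e+02],
       [ 1.10784704e-01,  9.75891888e-03, -9.93796515e-01,
         1.32897856e+03],
       [ 0.00000000e+00,  0.00000000e+00,  0.00000000e+00,
         1.00000000e+00]])}
side {'fx': 465.5885249412986, 'fy': 465.5885249412986, 'cx': 282.00413945588895, 'cy': 206.08870583983287, 'world_to_cam': array([[-9.86463609e-01, -1.63852964e-01, -6.46176002e-03,
         4.92940535e+02],
       [-8.09372393e-02,  5.20790680e-01, -8.49838944e-01,
         1.01119686e+02],
       [ 1.42613854e-01, -8.37812195e-01, -5.27002861e-01,
         1.15805329e+03],
       [ 0.00000000e+00,  0.00000000e+00,  0.00000000e+00,
         1.00000000e+00]])}
{'fx': 323.2777617010373, 'fy': 323.2777617010373, 'cx': 280.47923117355066, 'cy': 210.84155734181903, 'T_tool_cam': array([[-1.98322585e-04, -9.69845725e-01, -2.43719572e
[... 317 characters left out ...]
rray([-1.25398765e+00,  3.42654960e-01,  1.52493069e+00,  2.39246181e-05,
        1.27539956e+00, -1.46013907e-01]), 'joint_vel': array([-3.18754172e-04, -1.98768568e-03, -2.87052295e-03, -1.65784618e-05,
       -7.13992975e-04,  5.09065058e-04]), 'joint_efforts': array([ 2.37039458e-03, -4.32005131e+01, -2.44693011e+01,  7.20106624e-02,
        5.26645139e-02, -3.21252196e-05]), 'tool_pos': array([ 234.30419156, -469.40579592,  226.11025755]), 'tool_rot': array([ 9.73344247e-01,  2.29347970e-01, -4.79879705e-05, -6.94716037e-04]), 'contact_force': array([ 0.65134036, -0.60178987,  0.4026135 ]), 'ft_torque': array([ 0.03798184,  0.01474525, -0.05458774]), 'gripper_width': 1.0025719519202108}
```

View pics/top0.png

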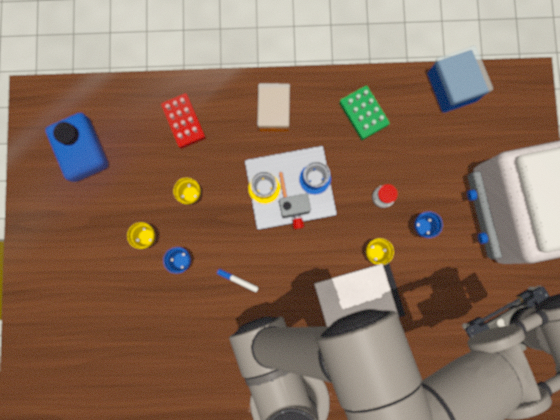

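View pics/side0.png

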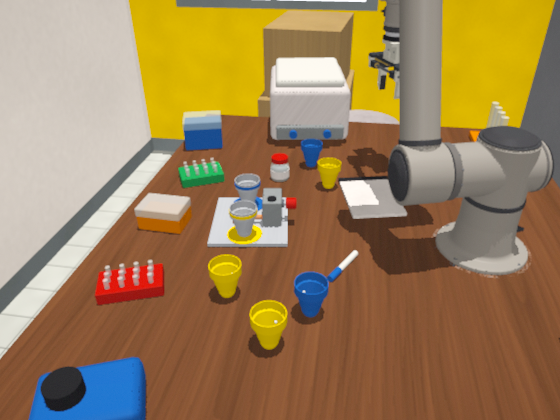

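The top view shows the yellow cups at (187,191), (141,236) and (380,251), and the blue cups at (178,260) and (428,224). The jar is at (386,195). The yellow seat is at (264,186), the blue seat at (316,178) and the knob at (298,224). All five cups are present.

```bash
cat > h.py <<'E'
from station import arm, effector, solve_ik, eyes, order
import cv2, numpy as np
from scipy.optimize import least_squares
def cloud(d,c,T):  # T cam->world
    v,u=np.indices(d.shape); P=np.stack([(u-c["cx"])/c["fx"]*d,(v-c["cy"])/c["fy"]*d,d],-1)
    return P@T[:3,:3].T+T[:3,3]
def masks(im):
    h=cv2.cvtColor(im,cv2.COLOR_RGB2HSV); H,S,V=[h[...,i].astype(int) for i in range(3)]
    return dict(yellow=(H>20)&(H<36)&(S>150)&(V>90), blue=(H>100)&(H<125)&(S>150)&(V>50), red=((H<7)|(H>172))&(S>160)&(V>90))
def circ(P,r):
    f=least_squares(lambda q:np.hypot(P[:,0]-q[0],P[:,1]-q[1])-r,[*np.median(P[:,:2],0)],loss="soft_l1",f_scale=2)
    return f.x, np.sqrt(np.mean(f.fun**2))
def top(): 
    im,d=eyes.get_image("top"); return im,d,*topc(d)
def topc(d):
    c=eyes.get_calibration("top"); T=np.linalg.inv(c["world_to_cam"]); return cloud(d,c,T),c
def cups(im,P,d,zlo=60,zhi=100):
    out=[]
    for col in ("yellow","blue"):
        m=masks(im)[col]&(d>0); n,l,s,ce=cv2.connectedComponentsWithStats(m.astype(np.uint8))
        for i in range(1,n):
            if s[i,4]<120: continue
            Q=P[(l==i)&(P[...,2]>zlo)&(P[...,2]<zhi)]
            if len(Q)<40: continue
            hi=np.percentile(Q[:,2],95); q=Q[Q[:,2]>hi-15]
            x,e=circ(q,33); out.append((col,ce[i].round(),s[i,4],x.round(1),round(e,1),round(hi,1)))
    return out
E
python3 - <<'E'
from h import *
z=np.load("top0.npz"); im,d=z["im"],z["d"]; P,c=topc(d)
for o in cups(im,P,d): print(*o)
m=masks(im)["red"]&(d>0); n,l,s,ce=cv2.connectedComponentsWithStats(m.astype(np.uint8))
for i in range(1,n):
    if s[i,4]>25: Q=P[l==i]; print("red",ce[i].round(),s[i,4],Q.mean(0).round(1),Q.max(0).round(1),Q.min(0).round(1))
# steel plate: z 8..16 region
w=(im.min(-1)>150)&(np.abs(P[...,2]-12)<5)&(d>0); w[:,:230]=0;w[:,350:]=0; w[240:]=0
r=cv2.minAreaRect(P[w][:,:2].astype(np.float32)); print("plate",r,w.sum())
for u,v in((264,186),(316,178),(264,174),(293,206),(282,185),(282,175)): print(u,v,P[v,u].round(1))
Q=P[130:240,235:350].reshape(-1,3); Q=Q[(Q[:,2]>75)&(Q[:,2]<102)]
print(len(Q)); im2=cv2.resize(im[120:300,100:460],None,fx=2.2,fy=2.2,interpolation=2); cv2.imwrite("pics/crop.png",im2[...,::-1])
for y0,y1 in((0,1),):
  u0=P[130:240,235:350]
  for nm,sl in(("yseat",(slice(160,212),slice(240,281))),("bseat",(slice(155,205),slice(298,335)))):
    q=P[sl].reshape(-1,3); q=q[(q[:,2]>84)&(q[:,2]<100)]; print(nm,circ(q,33),len(q),q[:,2].max())
E
```

```text
yellow [186. 191.] 562 [578.4 258.9] 0.9 81.7
yellow [140. 235.] 581 [461.3 383.6] 0.9 82.1
yellow [380. 251.] 569 [ 399.  -252.5] 0.7 82.4
blue [443.  92.] 490 [ 843.7 -479.1] 20.3 74.2
blue [ 77. 149.] 1984 [706.3 569.8] 23.9 76.2
blue [428. 224.] 445 [ 466.6 -385.5] 0.9 81.1
blue [177. 260.] 433 [392.6 287.2] 0.7 82.2
red [183. 122.] 1082 [785.8 275.6  27.2] [881.  346.5  39.4] [713.7 217.4  -5.7]
red [388. 193.] 287 [ 556.  -283.7   70. ] [ 593.1 -258.2   81.8] [ 530.8 -326.1   -4.9]
red [298. 224.] 101 [480.2 -37.8  67.3] [493.  -24.   79.1] [468.7 -58.1  -8.5]
plate ((590.6412963867188, -22.600692749023438), (199.55184936523438, 224.68692016601562), 8.73044490814209) 2807
264 186 [592.   50.9  34.4]
316 178 [610.2 -94.7  32.7]
264 174 [619.1  49.   68.9]
293 206 [526.8 -26.4  84.6]
282 185 [593.7   0.7  31.6]
282 175 [ 6.213e+02 -2.000e-01  3.480e+01]
844
yseat (array([588.79358176,  50.01561098]), np.float64(7.52956268229177)) 102 96.0034674545866
bseat (array([575.57556708, -75.65234314]), np.float64(21.157700662725137)) 159 97.63354158788934
```

View pics/crop.png

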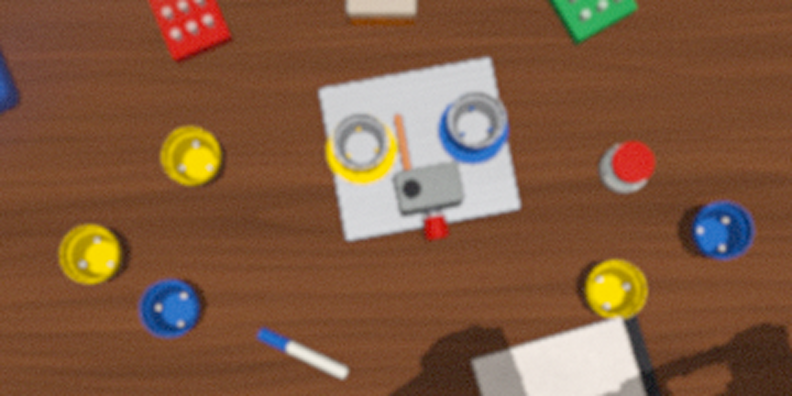

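Plate and knob agree: the station is at about (591,-23) with yaw 8.7°, and the knob sits at x' ≈ -112, y' ≈ 0. I'll hover over the station and refine it with the wrist camera.

```bash
cat >> h.py <<'E'
from scipy.spatial.transform import Rotation as R
def quat(yaw): y=np.deg2rad(yaw); return [np.cos(y/2),np.sin(y/2),0,0]   # tool x at yaw, pointing down
def wrist():
    o=arm.get_obs(); im,d=eyes.get_image("wrist"); c=eyes.get_calibration("wrist")
    T=np.eye(4); T[:3,:3]=R.from_quat(o["tool_rot"]).as_matrix(); T[:3,3]=o["tool_pos"]
    return im,d,cloud(d,c,T@c["T_tool_cam"])
def save(im,n): cv2.imwrite(f"pics/{n}.png",im[...,::-1])
def rimfit(P,guess,zlo,zhi,r=33.,rad=50):
    Q=P.reshape(-1,3); Q=Q[np.isfinite(Q).all(1)&(Q[:,2]>zlo)&(Q[:,2]<zhi)&(np.hypot(*(Q[:,:2]-guess).T)<rad)]
    x,e=circ(Q,r); return x.round(1),round(e,2),len(Q),np.median(Q[:,2]).round(1)
E
python3 - <<'E'
from h import *
z=np.load("top0.npz"); im,d=z["im"],z["d"]; P,c=topc(d)
for u,v in((355,285),(330,300),(388,268),(390,285),(325,290)): print("obj",u,v,P[v,u].round(0))
arm.move_ptp([480,-35,260],quat(188.7)); print(arm.get_obs()["tool_pos"],arm.get_obs()["time"])
im,d,P=wrist(); save(im,"w1"); np.savez("w1.npz",im=im,d=d,P=P)
print("ys",rimfit(P,[579.7,48.6],86,97),"bs",rimfit(P,[601.5,-93.8],86,97))
m=masks(im)["red"]&(d>0)&(P[...,2]>40)&(P[...,2]<85); Q=P[m]; print("knob",len(Q),Q.mean(0),np.percentile(Q,[2,98],axis=0))
k=Q[Q[:,2]>72]; print("crest",k.mean(0))
w=(np.abs(P[...,2]-85)<4)&(d>0)&(np.hypot(P[...,0]-521,P[...,1]+33)<60); print("block",cv2.minAreaRect(P[w][:,:2].astype(np.float32)))
E
```

```text
obj 355 285 [ 311. -193.    7.]
obj 330 300 [ 272. -122.   10.]
obj 388 268 [ 355. -285.   13.]
obj 390 285 [ 308. -289.   10.]
obj 325 290 [ 300. -109.   12.]
[479.98175106 -35.57666322 259.90344739] 1.9167
ys (array([587.5,  49.7]), np.float64(0.72), 256, np.float64(91.4)) bs (array([609.3, -91.9]), np.float64(0.75), 382, np.float64(91.0))
knob 2218 [ 526.88825788 -208.83035235   73.89550293] [[ 467.56083663 -304.03780512   64.41163499]
 [ 564.55837319  -27.79279252   77.11494585]]
crest [ 532.16157922 -226.19126626   75.30432616]
block ((529.1930541992188, -31.77263641357422), (49.87061309814453, 80.13662719726562), 8.48314380645752)
```

View pics/w1.png

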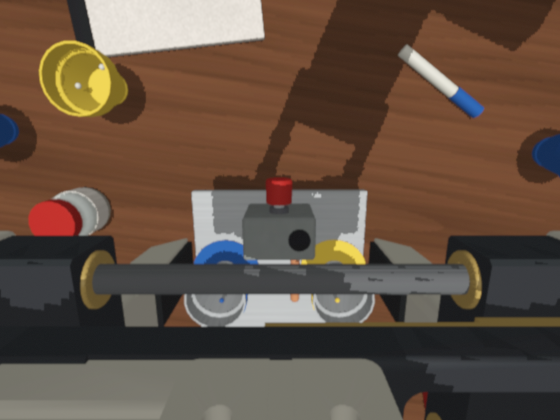

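The wrist view shows the knob at (279,190), the block at (280,230), both seat rims, and the jar at the left. The block and seat fits agree: origin (598.4,-21.1), yaw 8.7°, seat spacing 143 mm. Next I'll locate the knob and pull it.

```bash
cat >> h.py <<'E'
O=np.array([598.4,-21.1]); YAW=8.7; a=np.deg2rad(YAW); EX=np.array([np.cos(a),np.sin(a)]); EY=np.array([-EX[1],EX[0]])
def st(x,y,z): return [*(O+x*EX+y*EY),z]
def tost(p): q=np.asarray(p)[...,:2]-O; return np.stack([q@EX,q@EY],-1)
def knobpts(im,d,P):
    s=tost(P); m=masks(im)["red"]&(d>0)&(P[...,2]>50)&(P[...,2]<80)&(np.abs(s[...,1])<25)&(s[...,0]<-90)&(s[...,0]>-190)
    return np.c_[s[m],P[m][:,2]]
E
python3 - <<'E'
from h import *
z=np.load("w1.npz"); K=knobpts(z["im"],z["d"],z["P"]); lo,hi=np.percentile(K,[2,98],axis=0); print(len(K),lo,hi)
kx=(lo[0]+hi[0])/2; ky=(lo[1]+hi[1])/2
if len(K)>80 and 20<hi[0]-lo[0]<36 and abs(ky)<5:
    zt=60+arm.grip_depth
    effector.command_gripper(0.75,30)
    arm.move_ptp(st(kx,ky,130),quat(188.7)); arm.move_l(st(kx,ky,zt+2),100,max_force=15)
    effector.command_gripper(0.0,40); print(arm.get_obs()["gripper_width"]*92)
    s=arm.move_l(st(kx-41,ky,zt+2),40,max_force=35); o=arm.get_obs(); print(s,o["tool_pos"],tost(o["tool_pos"]),kx,o["contact_force"],o["time"])
    arm.dwell(.3)
E
```

```text
654 [-132.6069566   -12.93480922   60.46123918] [-106.65408376   12.59902301   76.47576117]
29.059118252811697
False [440.45622216 -44.10241725  43.21405946] [-159.60582336    1.15295656] -119.63052017942331 [ 4.01167738  9.97142166 -1.44628326] 6.0667
```

```bash
cat >> h.py <<'E'
Q0=quat(98.7); G=55.
SEAT=dict(yellow=st(0,72,0),blue=st(0,-72,0))
def look(col,g):
    im,d,P=wrist(); s=masks(im)[col]&(d>0)&(P[...,2]>60)&(P[...,2]<95)&(np.hypot(P[...,0]-g[0],P[...,1]-g[1])<110)
    Q=P[s]; 
    if len(Q)<60: save(im,"lost"); raise SystemExit("lost cup")
    hi=np.percentile(Q[:,2],95); Q=Q[Q[:,2]>hi-15]; x,e=circ(Q,33); print("look",col,x.round(1),"err",round(e,2),"n",len(Q),"top",round(hi,1)); return x,e,hi
def pick(col,g):
    arm.move_ptp([g[0],g[1],200],Q0); effector.command_gripper(1.0)
    x,e,hi=look(col,g)
    if np.hypot(*(x-g))>12: arm.move_ptp([*x,200],Q0); x,e,hi=look(col,x)
    assert e<3 and 74<hi<90,(e,hi)
    arm.move_ptp([*x,120],Q0); s=arm.move_l([*x,G],80,max_force=10); print("down hit",s)
    effector.command_gripper(0.0,25); o=arm.get_obs(); print("width",round(o["gripper_width"]*92,1),"z",o["tool_pos"][2].round(1)); 
    arm.move_l([*x,270],200); o=arm.get_obs(); print("lifted width",round(o["gripper_width"]*92,1),o["contact_force"].round(1),o["time"])
def place(col,k,up=True):
    b=12+28.6*(k-1)+G; x,y=SEAT[col][:2]
    arm.move_ptp([x,y,270],Q0); arm.move_l([x,y,b+55],150); s=arm.move_l([x,y,b+36],30,max_force=3); o=arm.get_obs()
    print("contact",s,"h",(o["tool_pos"][2]-b).round(1),o["contact_force"].round(1))
    effector.command_gripper(0.82); effector.command_gripper(0.0,25); z0=arm.get_obs()["tool_pos"][2]
    s=arm.move_l([x,y,b+28.4],10,max_force=13); o=arm.get_obs(); print("press stop",s,"h",(o["tool_pos"][2]-b).round(1),"start",(z0-b).round(1),o["contact_force"].round(1),o["time"])
def leave(col):
    effector.command_gripper(1.0); p=arm.get_obs()["tool_pos"]; arm.move_l([p[0],p[1],270],200)
E
python3 - <<'E'
from h import *
p=arm.get_obs()["tool_pos"]; effector.command_gripper(0.75); arm.move_l([p[0],p[1],260],150)
im,d,P=wrist(); K=knobpts(im,d,P); print("knob",len(K),np.percentile(K,[2,98],axis=0))
g=[578.4+3,258.9]; pick("yellow",g); place("yellow",1)
E
```

```text
knob 660 [[-172.41012547  -13.89611651   61.00661394]
 [-145.95700445   12.67186842   76.45619117]]
look yellow [577.8 260.2] err 0.65 n 1041 top 81.5
down hit False
width 68.7 z 55.3
lifted width 69.0 [-0.1 -0.2 -0.6] 14.45
contact True h 37.7 [ 1.6  2.  -1.7]
press stop False h 28.6 start 37.9 [-1.1  1.1  4.8] 18.7583
```

```bash
cat >> h.py <<'E'
def checkseat(col):
    x,y=SEAT[col][:2]; arm.move_ptp([x,y,270],Q0); return look2(col)
def look2(col):
    im,d,P=wrist(); g=np.array(SEAT[col][:2]); s=masks(im)[col]&(d>0)&(np.hypot(P[...,0]-g[0],P[...,1]-g[1])<60); z=P[s][:,2]
    top=np.percentile(z,95); Q=P[s&(P[...,2]>top-8)]; x,e=circ(Q,33.5); print("stack",col,"off",(x-g).round(1),"err",round(e,2),"topz",top.round(1)); return im
E
python3 - <<'E'
from h import *
leave("yellow"); im=look2("yellow"); save(im,"s1")
E
```

```text
stack yellow off [1.9 1.4] err 0.86 topz 120.3
```

View pics/s1.png

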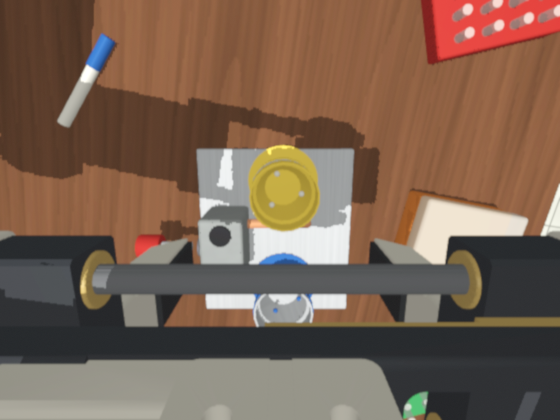

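The picture shows cup 1 seated in the yellow receiver at (284,195), top 120.3 mm against 120.6 expected. Continuing with the next cups.

Run:
```python
from h import *
pick("yellow",[462,384]); place("yellow",2)
h=arm.get_obs()["tool_pos"][2]-(12+28.6+G); assert 27.5<h<29.6,h
leave("yellow"); look2("yellow")
pick("blue",[394,288]); place("blue",1)
```

```text
look yellow [460.3 385.3] err 0.6 n 976 top 81.5
down hit False
width 69.3 z 55.3
lifted width 69.1 [-0.2 -0.7 -1.4] 25.175
contact True h 36.3 [0.6 1.2 1.4]
press stop False h 28.1 start 36.0 [ 0.6  0.5 -1.4] 29.6583
stack yellow off [5.2 1.6] err 0.89 topz 147.9
look blue [391.6 289. ] err 0.51 n 815 top 81.3
down hit False
width 69.6 z 55.2
lifted width 69.3 [-0.  -0.5 -1.4] 35.775
contact True h 37.6 [3.7 1.5 0.2]
press stop False h 28.5 start 37.9 [0.6 2.2 2.9] 40.825
```

Run:
```python
from h import *
leave("blue"); look2("blue")
checkseat("yellow"); 
p=st(0,20,330); arm.move_ptp(p,quat(8.7)); im,d,P=wrist(); save(im,"s2"); np.savez("s2.npz",im=im,d=d,P=P)
for col,z0 in(("yellow",149.2),("blue",120.6)):
    g=np.array(SEAT[col][:2]); s=masks(im)[col]&(d>0)&(np.hypot(P[...,0]-g[0],P[...,1]-g[1])<60)
    Q=P[s&(P[...,2]>z0-7)]; x,e=circ(Q,33.5); print(col,x-g,e)
    # rim plane tilt: top points by sector
    t=np.arctan2(Q[:,1]-x[1],Q[:,0]-x[0])
    for k in range(8):
        m=(t>-np.pi+k*np.pi/4)&(t<-np.pi+(k+1)*np.pi/4)
        if m.sum()>3: print(int(np.rad2deg(-np.pi+(k+.5)*np.pi/4)),np.percentile(Q[m][:,2],90).round(1),m.sum(),end=" | ")
    print()
```

```text
stack blue off [2.3 1.4] err 0.84 topz 120.4
stack yellow off [5.2 1.6] err 0.89 topz 148.0
yellow [6.2764968  0.28282087] 0.7881018332414831
-157 150.7 30 | -112 150.4 21 | -67 148.9 50 | -22 147.7 51 | 22 147.2 45 | 67 148.5 67 | 112 150.3 88 | 157 151.0 69 | 
blue [3.18949025 1.19526952] 0.8105672698651099
-157 122.1 52 | -112 121.5 65 | -67 121.3 53 | -22 119.9 18 | 22 120.3 52 | 67 121.0 63 | 112 122.3 51 | 157 121.9 17 |
```

Run:
```python
import cv2
from h import *
im,d=eyes.get_image("side"); save(np.hstack([cv2.resize(im[130:250,190:330],None,fx=3.2,fy=3.2,interpolation=2),cv2.resize(cv2.imread("pics/s2.png")[...,::-1],None,fx=.6,fy=.6)[:384] if 0 else np.zeros((384,1,3),np.uint8)]),"side2")
```

```text
(no output)
```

View pics/side2.png

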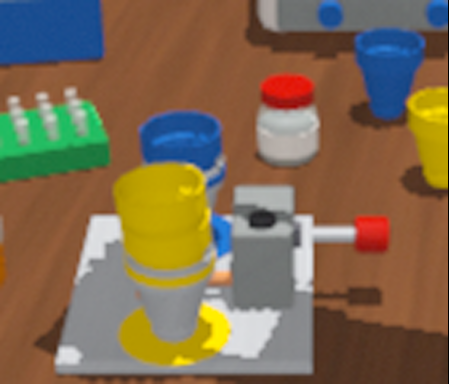

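View pics/s2.png

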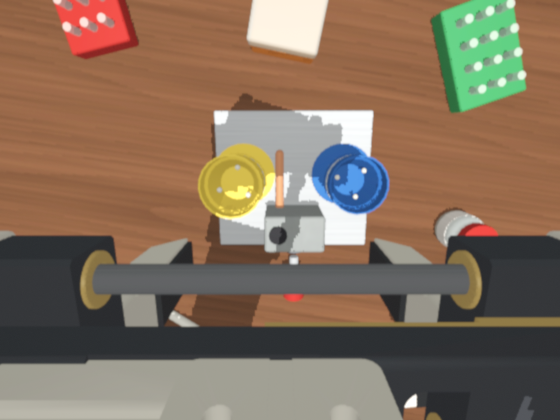

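The two-cup yellow stack leans slightly towards +x (about 0.05 rad). The seats appear to lie about (2, 1.3) mm from my estimate, so I'll correct the origin, re-grip the second cup to straighten it, and press lightly.

```bash
sed -i 's/O=np.array(\[598.4,-21.1\])/O=np.array([600.4,-19.8])/' h.py
cat >> h.py <<'E'
def tilt(im,d,P,col,z0):
    g=np.array(SEAT[col][:2]); s=masks(im)[col]&(d>0)&(np.hypot(P[...,0]-g[0],P[...,1]-g[1])<60)&(P[...,2]>z0-7); Q=P[s]; x,e=circ(Q,33.5)
    t=np.arctan2(Q[:,1]-x[1],Q[:,0]-x[0]); k=((t+np.pi)//(np.pi/6)).astype(int)
    B=np.array([[*Q[k==i][:,:2].mean(0)-x,np.percentile(Q[k==i][:,2],90)] for i in range(12) if (k==i).sum()>3])
    c=np.linalg.lstsq(np.c_[B[:,:2],np.ones(len(B))],B[:,2],rcond=None)[0]; print("tilt",col,"off",(x-g).round(1),"slope",c[:2].round(3),"z",c[2].round(1))
E
python3 - <<'E'
from h import *
col="yellow"; x,y=SEAT[col][:2]; b=12+28.6+G
arm.move_ptp([x,y,270],Q0); arm.move_l([x,y,b+28.8],120,max_force=8); effector.command_gripper(0,15)
print(arm.get_obs()["contact_force"].round(1))
s=arm.move_l([x,y,b+28.1],5,max_force=9); o=arm.get_obs(); print(s,(o["tool_pos"][2]-b).round(1),o["contact_force"].round(1))
leave(col); look2(col)
arm.move_ptp(st(0,20,330),quat(8.7)); im,d,P=wrist(); tilt(im,d,P,"yellow",149); tilt(im,d,P,"blue",120.6); print(arm.get_obs()["time"])
E
```

```text
[ 0.5 -0.1  0.8]
False 28.5 [ 0.1 -0.4  4.3]
stack yellow off [2.4 0.5] err 0.89 topz 147.9
tilt yellow off [ 3.5 -0.9] slope [-0.044 -0.005] z 149.2
tilt blue off [1.3 0. ] slope [-0.029  0.003] z 121.3
51.025
```

Height is right (149.2 mm) and the lean is small, well under 0.12 rad. I'll go on with the last two cups.

Run:
```python
from h import *
pick("blue",[467,-385]); place("blue",2)
h=arm.get_obs()["tool_pos"][2]-(12+28.6+G); assert 27.5<h<29.6,h
leave("blue"); look2("blue")
pick("yellow",[400,-251]); SEAT["yellow"][0]+=1; place("yellow",3)
h=arm.get_obs()["tool_pos"][2]-(12+57.2+G); assert 27.5<h<29.6,h
leave("yellow"); SEAT["yellow"][0]-=1; look2("yellow")
arm.move_ptp(st(0,20,330),quat(8.7)); im,d,P=wrist(); tilt(im,d,P,"yellow",177.8); tilt(im,d,P,"blue",149.2); save(im,"s3")
arm.move_ptp([350,-330,330],Q0); im,d=eyes.get_image("side"); save(cv2.resize(im[110:250,180:330],None,fx=3.5,fy=3.5,interpolation=2),"side3"); print(arm.get_obs()["time"])
```

```text
look blue [ 465.8 -385.8] err 0.52 n 872 top 81.4
down hit False
width 68.7 z 55.3
lifted width 69.3 [-0.1 -0.5 -1.3] 56.35
contact True h 35.9 [-0.2  0.4  4. ]
press stop False h 28.0 start 35.3 [ 0.1  0.2 -1.7] 60.6833
stack blue off [-0.6  0.6] err 0.82 topz 148.3
look yellow [ 398.  -252.3] err 0.65 n 1047 top 81.5
down hit False
width 68.2 z 55.2
lifted width 68.6 [-0.5  0.7 -2.2] 66.675
contact False h 36.0 [-0.3  0.5 -0.3]
press stop False h 28.1 start 36.0 [ 0.6  0.5 -1.7] 71.1667
stack yellow off [4.8 0.9] err 0.88 topz 175.9
tilt yellow off [ 5.8 -0.5] slope [-0.046  0.004] z 176.8
tilt blue off [0.1 0.4] slope [0.004 0.004] z 149.2
76.025
```

View pics/side3.png

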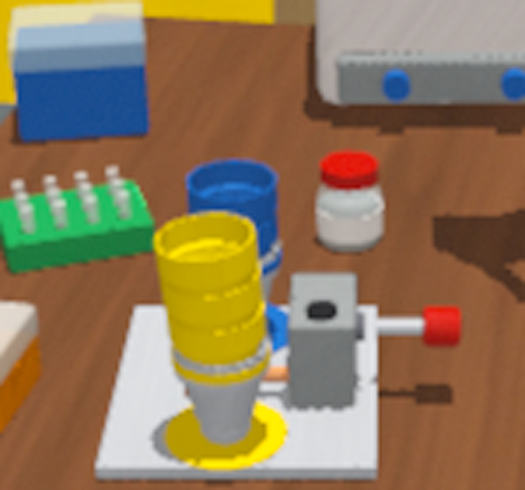

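The side view shows three yellow collars and two blue ones evenly spaced, the knob out and the jar standing. Stack tops fit h ≈ 28 mm per level. I'll confirm both are firm with a light 7 N press before the knob.

Run:
```python
from h import *
for col,k in(("blue",2),("yellow",3)):
    x,y=SEAT[col][:2]; b=12+28.6*(k-1)+G
    arm.move_ptp([x,y,275],Q0); arm.move_l([x,y,b+29],150,max_force=8); effector.command_gripper(0,15)
    f0=arm.get_obs()["contact_force"][2]; z0=arm.get_obs()["tool_pos"][2]
    s=arm.move_l([x,y,b+26.5],4,max_force=7); o=arm.get_obs(); print(col,s,"h",(z0-b).round(2),"->",(o["tool_pos"][2]-b).round(2),"fz",f0.round(1),o["contact_force"].round(1))
    p=o["tool_pos"]; arm.move_l([x,y,p[2]+0.4],4); leave(col); look2(col)
arm.move_ptp(st(0,20,330),quat(8.7)); im,d,P=wrist(); tilt(im,d,P,"yellow",177.8); tilt(im,d,P,"blue",149.2)
arm.move_ptp(st(-250,0,330),quat(188.7)); im,d,P=wrist(); save(im,"s4"); K=knobpts(im,d,P); print("knob",len(K),np.percentile(K,[2,98],axis=0) if len(K) else 0, arm.get_obs()["time"])
im,d=eyes.get_image("side"); save(cv2.resize(im[110:250,180:330],None,fx=3.5,fy=3.5,interpolation=2),"side4")
```

```text
blue True h 29.32 -> 28.78 fz 0.6 [-0.7  0.4  4.9]
stack blue off [-0.9  1. ] err 0.82 topz 148.2
yellow True h 29.33 -> 28.15 fz 0.0 [-0.6 -0.5  5.1]
stack yellow off [1.9 0.4] err 0.86 topz 176.1
tilt yellow off [ 2.9 -1. ] slope [-0.022  0.006] z 176.9
tilt blue off [-0.1  0.7] slope [ 0.008 -0.005] z 149.0
knob 435 [[-174.84847546  -14.75122062   61.03064012]
 [-148.72497879   12.95547608   76.48843674]] 90.1417
```

View pics/side4.png

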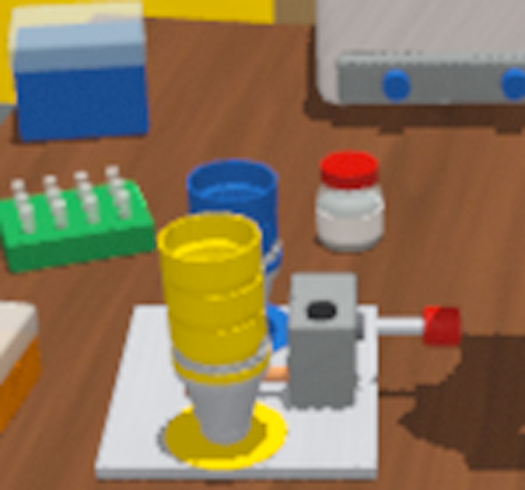

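Both stacks are firm: they held the light press at h ≈ 28–29. The yellow stack is now straighter, tilt 0.02. Next I'll push the knob home.

Run:
```python
from h import *
kx,ky=-161.8,-0.9; zt=60+arm.grip_depth+2; q=quat(188.7)
effector.command_gripper(0.75); arm.move_ptp(st(kx,ky,130),q); arm.move_l(st(kx,ky,zt),100,max_force=15)
effector.command_gripper(0,40); print(arm.get_obs()["gripper_width"]*92)
s=arm.move_l(st(kx+41,ky,zt),40,max_force=30); o=arm.get_obs(); print(s,tost(o["tool_pos"]),o["contact_force"].round(1)); arm.dwell(.3)
effector.command_gripper(0.75); p=o["tool_pos"]; arm.move_l([p[0],p[1],260],120)
im,d,P=wrist(); K=knobpts(im,d,P); print("knob",len(K),np.percentile(K,[2,98],axis=0))
arm.move_ptp(st(0,20,330),quat(8.7)); im,d,P=wrist(); tilt(im,d,P,"yellow",177.8); tilt(im,d,P,"blue",149.2)
arm.move_ptp([350,-330,330],Q0); im,d=eyes.get_image("side"); save(im,"fin_side"); im,d=eyes.get_image("top"); save(im,"fin_top"); print(arm.get_obs()["time"])
```

```text
29.101984624075378
False [-121.89000591    0.30927649] [-3.7  4.3  5. ]
knob 657 [[-134.62407222  -13.79283938   53.92482147]
 [-108.61260394   11.68628981   76.32741237]]
tilt yellow off [ 2.9 -1. ] slope [-0.022  0.008] z 176.8
tilt blue off [-0.1  0.7] slope [ 0.007 -0.002] z 148.9
102.625
```

View pics/fin_side.png

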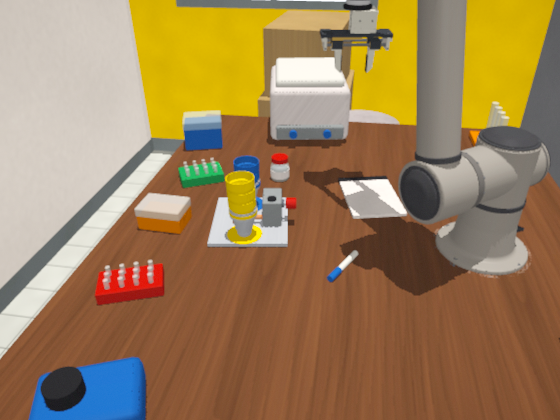

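The knob is back at its original position within 0.3 mm. The stacks haven't changed, the jar is where it was at (280,168), and the arm is clear, so I'm handing in.

```bash
python3 -c "
from station import order; order.finish_job()"
```

```text
the job is handed in; nothing more can be done
```

I pulled the knob out, stacked all five cups (three yellow, two blue) in the receivers of their colour, pushed the knob home and handed the job in at about 103 s.

**Last checks:**
- **Knob:** it was about 39.6 mm out before stacking, and it is back within 0.3 mm of its starting position.
- **Stacks:** the tops are at about 176.8 mm for yellow (177.8 expected) and 148.9 mm for blue (149.2 expected). That is about 28 mm per cup, which fits seated and not wedged. Both top cups held a further light press of 5 to 7 N.
- **Jar and arm:** the jar looks unmoved in the side view, and the arm is parked clear.

**What disagreed:**
- **Yellow lean:** the yellow stack leaned about 0.05 rad at first, partly because my seat estimate was about 2 mm off. I corrected the estimate and straightened the stack; it now leans about 0.02 rad, with the top rim about 3 mm off the axis.
- **Bead contact:** the upper cups touched the beads later than expected. The second yellow and second blue cups touched at about 36 mm where 39 mm was expected. The third yellow cup did not reach the 3 N contact threshold before 36 mm, so I judged it by stack height and the firmness press.

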